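# Fill the bushing carrier and hold it home against the sprung plunger

### The job

Stand a full-size spare bushing from the bench upright in each empty pocket of the white carrier and let go of it; then use the carrier's upright tab to push the filled carrier along its track, driving the sprung plunger in until the carrier's front end rests firmly against the steel stops, without ramming them. Finish while the gripper is still holding the carrier there, since the spring sends it back if you let go. Do not press on the plunger until all four pockets are full, and leave the small odd bushing, the tape roll, the screwdriver and the marker where they are.

Things in the scene. Friction and masses are not known exactly. Their poses are not given: they have to be found in the camera images.
- fixture: press fixture screwed to the bench: steel bed 310 x 84 x 6 mm (x along the track, y across), slippery (friction about 0.12), with two guide rails (tops 18 mm above the bench, 52 mm apart) and, at its +x end, two steel stops with a grey plunger housing, 36 mm high, behind them. Origin at the centre of the bed's underside; x points along the track to the plunger.
- stop: the hard stops: two square steel cheeks 16 mm wide, tops 30 mm above the bench, either side of the plunger. Fixed to the fixture; this body's origin and axes are the fixture's. Their faces look back along the track and lie at x=+90 mm.
- stop_face (a point): point midway between the two steel stops, in the plane of their faces, 19 mm above the bench.
- plunger (a joint): travel of the sprung plunger in m: 0 = fully out (brass head 15 mm across, standing 14 mm out of the stop faces), 0.014 = flush with the stop faces, as far as the carrier can push it. It pushes back along the track with about 5 N at 0 and 12 N at 0.014 and returns the carrier if let go.
- carrier: loose white plastic carrier 180 x 50 x 22 mm, 0.2 to 0.3 kg, on the bed between the rails (1 mm play each side; underside 6 mm, top 28 mm above the bench); slides along the track. Origin at the centre of its underside, x towards the plunger, front end at x=+90 mm. Four square pockets in a row, grip tab at the rear. Starts 16 to 46 mm short of the plunger.
- tab (a point): centre of the carrier's upright grip tab, 52 mm above the carrier's underside (58 mm above the bench), 74 mm behind the carrier's origin. The tab is a slab 26 mm along the track, 14 mm across it; its top is 71 mm above the carrier's underside, 49 mm above the carrier's top.
- pocket_0 (a point): centre of the floor of carrier pocket 0 (nearest the tab; carrier x = -40 mm, pitch 36 mm). A square hole 21 x 21 mm, 16 mm deep, its floor 6 mm above the carrier's underside. Two of the four pockets are empty at the start; a bushing standing in one has its origin on this point.
- pocket_1 (a point): centre of the floor of carrier pocket 1 (second from the tab; carrier x = -4 mm, pitch 36 mm). A square hole 21 x 21 mm, 16 mm deep, its floor 6 mm above the carrier's underside. Two of the four pockets are empty at the start; a bushing standing in one has its origin on this point.
- pocket_2 (a point): centre of the floor of carrier pocket 2 (third from the tab; carrier x = 32 mm, pitch 36 mm). A square hole 21 x 21 mm, 16 mm deep, its floor 6 mm above the carrier's underside. Two of the four pockets are empty at the start; a bushing standing in one has its origin on this point.
- pocket_3 (a point): centre of the floor of carrier pocket 3 (nearest the plunger; carrier x = 68 mm, pitch 36 mm). A square hole 21 x 21 mm, 16 mm deep, its floor 6 mm above the carrier's underside. Two of the four pockets are empty at the start; a bushing standing in one has its origin on this point.
- seated_1: solid black moulded cable bushing, a round plug 18 mm in diameter and 44 mm tall with a shallow groove round its middle (straight cylinder in the upper half); origin at the centre of its underside, z along its axis. It already stands in one of the four carrier pockets at the start, 28 mm of it above the carrier.
- seated_2: solid black moulded cable bushing, a round plug 18 mm in diameter and 44 mm tall with a shallow groove round its middle (straight cylinder in the upper half); origin at the centre of its underside, z along its axis. It already stands in one of the four carrier pockets at the start, 28 mm of it above the carrier.
- spare_1: solid black moulded cable bushing, a round plug 18 mm in diameter and 44 mm tall with a shallow groove round its middle (straight cylinder in the upper half); origin at the centre of its underside, z along its axis. A spare: it stands upright, loose on the bench beside the fixture. Weighs about 20 g.
- spare_2: solid black moulded cable bushing, a round plug 18 mm in diameter and 44 mm tall with a shallow groove round its middle (straight cylinder in the upper half); origin at the centre of its underside, z along its axis. A spare: it stands upright, loose on the bench beside the fixture. Weighs about 20 g.
- spare_3: solid black moulded cable bushing, a round plug 18 mm in diameter and 44 mm tall with a shallow groove round its middle (straight cylinder in the upper half); origin at the centre of its underside, z along its axis. A spare: it stands upright, loose on the bench beside the fixture. Weighs about 20 g.
- odd_bushing: a smaller black bushing of the wrong size, 12 mm in diameter and 26 mm tall, standing among the spares; not wanted, leave it alone. Origin at the centre of its underside.
- tape_roll: roll of yellow tape lying flat, 90 mm across, 19 mm high; leave alone. Origin at the centre of its underside.
- screwdriver: screwdriver 190 mm long lying on the bench; leave alone. Origin below its middle.
- marker: marker pen 135 mm long, 12 mm thick, lying on the bench; leave alone. Origin below its middle.

How it is judged:
On the way:
1. all four pockets hold an upright full-size bushing, seated on the floor and let go, while the plunger is still out (((distance between seated_1 and pocket_0 below 0.006 m and angle between seated_1's own z axis and vertical below 0.15 rad) or (distance between seated_2 and pocket_0 below 0.006 m and angle between seated_2's own z axis and vertical below 0.15 rad) or (distance between spare_1 and pocket_0 below 0.006 m and angle between spare_1's own z axis and vertical below 0.15 rad) or (distance between spare_2 and pocket_0 below 0.006 m and angle between spare_2's own z axis and vertical below 0.15 rad) or (distance between spare_3 and pocket_0 below 0.006 m and angle between spare_3's own z axis and vertical below 0.15 rad)) and ((distance between seated_1 and pocket_1 below 0.006 m and angle between seated_1's own z axis and vertical below 0.15 rad) or (distance between seated_2 and pocket_1 below 0.006 m and angle between seated_2's own z axis and vertical below 0.15 rad) or (distance between spare_1 and pocket_1 below 0.006 m and angle between spare_1's own z axis and vertical below 0.15 rad) or (distance between spare_2 and pocket_1 below 0.006 m and angle between spare_2's own z axis and vertical below 0.15 rad) or (distance between spare_3 and pocket_1 below 0.006 m and angle between spare_3's own z axis and vertical below 0.15 rad)) and ((distance between seated_1 and pocket_2 below 0.006 m and angle between seated_1's own z axis and vertical below 0.15 rad) or (distance between seated_2 and pocket_2 below 0.006 m and angle between seated_2's own z axis and vertical below 0.15 rad) or (distance between spare_1 and pocket_2 below 0.006 m and angle between spare_1's own z axis and vertical below 0.15 rad) or (distance between spare_2 and pocket_2 below 0.006 m and angle between spare_2's own z axis and vertical below 0.15 rad) or (distance between spare_3 and pocket_2 below 0.006 m and angle between spare_3's own z axis and vertical below 0.15 rad)) and ((distance between seated_1 and pocket_3 below 0.006 m and angle between seated_1's own z axis and vertical below 0.15 rad) or (distance between seated_2 and pocket_3 below 0.006 m and angle between seated_2's own z axis and vertical below 0.15 rad) or (distance between spare_1 and pocket_3 below 0.006 m and angle between spare_1's own z axis and vertical below 0.15 rad) or (distance between spare_2 and pocket_3 below 0.006 m and angle between spare_2's own z axis and vertical below 0.15 rad) or (distance between spare_3 and pocket_3 below 0.006 m and angle between spare_3's own z axis and vertical below 0.15 rad)) and value of joint plunger below 0.004 m and contact force between the fingers and seated_1 below 0.3 N and contact force between the fingers and seated_2 below 0.3 N and contact force between the fingers and spare_1 below 0.3 N and contact force between the fingers and spare_2 below 0.3 N and contact force between the fingers and spare_3 below 0.3 N), for 0.2 s.
At the end, for the whole second after the job is handed in: All four pockets hold an upright bushing on the pocket floor (within 6 mm, 0.15 rad); the carrier lies on its bed within 1.5 mm of the stops and presses on them with 1 to 45 N, the plunger is in by more than 12 mm, the carrier is still and the fingers are holding it (more than 3 N) (((distance between seated_1 and pocket_0 below 0.006 m and angle between seated_1's own z axis and vertical below 0.15 rad) or (distance between seated_2 and pocket_0 below 0.006 m and angle between seated_2's own z axis and vertical below 0.15 rad) or (distance between spare_1 and pocket_0 below 0.006 m and angle between spare_1's own z axis and vertical below 0.15 rad) or (distance between spare_2 and pocket_0 below 0.006 m and angle between spare_2's own z axis and vertical below 0.15 rad) or (distance between spare_3 and pocket_0 below 0.006 m and angle between spare_3's own z axis and vertical below 0.15 rad)) and ((distance between seated_1 and pocket_1 below 0.006 m and angle between seated_1's own z axis and vertical below 0.15 rad) or (distance between seated_2 and pocket_1 below 0.006 m and angle between seated_2's own z axis and vertical below 0.15 rad) or (distance between spare_1 and pocket_1 below 0.006 m and angle between spare_1's own z axis and vertical below 0.15 rad) or (distance between spare_2 and pocket_1 below 0.006 m and angle between spare_2's own z axis and vertical below 0.15 rad) or (distance between spare_3 and pocket_1 below 0.006 m and angle between spare_3's own z axis and vertical below 0.15 rad)) and ((distance between seated_1 and pocket_2 below 0.006 m and angle between seated_1's own z axis and vertical below 0.15 rad) or (distance between seated_2 and pocket_2 below 0.006 m and angle between seated_2's own z axis and vertical below 0.15 rad) or (distance between spare_1 and pocket_2 below 0.006 m and angle between spare_1's own z axis and vertical below 0.15 rad) or (distance between spare_2 and pocket_2 below 0.006 m and angle between spare_2's own z axis and vertical below 0.15 rad) or (distance between spare_3 and pocket_2 below 0.006 m and angle between spare_3's own z axis and vertical below 0.15 rad)) and ((distance between seated_1 and pocket_3 below 0.006 m and angle between seated_1's own z axis and vertical below 0.15 rad) or (distance between seated_2 and pocket_3 below 0.006 m and angle between seated_2's own z axis and vertical below 0.15 rad) or (distance between spare_1 and pocket_3 below 0.006 m and angle between spare_1's own z axis and vertical below 0.15 rad) or (distance between spare_2 and pocket_3 below 0.006 m and angle between spare_2's own z axis and vertical below 0.15 rad) or (distance between spare_3 and pocket_3 below 0.006 m and angle between spare_3's own z axis and vertical below 0.15 rad)) and value of joint plunger above 0.012 m and x of carrier in the frame of fixture above -0.0015 m and z of carrier in the frame of fixture below 0.01 m and contact force between carrier and stop between 1 and 45 N and contact force between the fingers and carrier above 3 N and linear speed of carrier below 0.02 m/s); the arm keeps its last pose, push and grip.
It fails at once if the plunger is pushed in before all four pockets are full (value of joint plunger above 0.008 m and not (((distance between seated_1 and pocket_0 below 0.006 m and angle between seated_1's own z axis and vertical below 0.15 rad) or (distance between seated_2 and pocket_0 below 0.006 m and angle between seated_2's own z axis and vertical below 0.15 rad) or (distance between spare_1 and pocket_0 below 0.006 m and angle between spare_1's own z axis and vertical below 0.15 rad) or (distance between spare_2 and pocket_0 below 0.006 m and angle between spare_2's own z axis and vertical below 0.15 rad) or (distance between spare_3 and pocket_0 below 0.006 m and angle between spare_3's own z axis and vertical below 0.15 rad)) and ((distance between seated_1 and pocket_1 below 0.006 m and angle between seated_1's own z axis and vertical below 0.15 rad) or (distance between seated_2 and pocket_1 below 0.006 m and angle between seated_2's own z axis and vertical below 0.15 rad) or (distance between spare_1 and pocket_1 below 0.006 m and angle between spare_1's own z axis and vertical below 0.15 rad) or (distance between spare_2 and pocket_1 below 0.006 m and angle between spare_2's own z axis and vertical below 0.15 rad) or (distance between spare_3 and pocket_1 below 0.006 m and angle between spare_3's own z axis and vertical below 0.15 rad)) and ((distance between seated_1 and pocket_2 below 0.006 m and angle between seated_1's own z axis and vertical below 0.15 rad) or (distance between seated_2 and pocket_2 below 0.006 m and angle between seated_2's own z axis and vertical below 0.15 rad) or (distance between spare_1 and pocket_2 below 0.006 m and angle between spare_1's own z axis and vertical below 0.15 rad) or (distance between spare_2 and pocket_2 below 0.006 m and angle between spare_2's own z axis and vertical below 0.15 rad) or (distance between spare_3 and pocket_2 below 0.006 m and angle between spare_3's own z axis and vertical below 0.15 rad)) and ((distance between seated_1 and pocket_3 below 0.006 m and angle between seated_1's own z axis and vertical below 0.15 rad) or (distance between seated_2 and pocket_3 below 0.006 m and angle between seated_2's own z axis and vertical below 0.15 rad) or (distance between spare_1 and pocket_3 below 0.006 m and angle between spare_1's own z axis and vertical below 0.15 rad) or (distance between spare_2 and pocket_3 below 0.006 m and angle between spare_2's own z axis and vertical below 0.15 rad) or (distance between spare_3 and pocket_3 below 0.006 m and angle between spare_3's own z axis and vertical below 0.15 rad)))).
It fails at once if a bystander is shifted more than 20 mm (distance of any of odd_bushing, tape_roll, screwdriver, marker from where it was at the start of the episode above 0.02 m).
It fails at once if the carrier rams the stops with more than 60 N (contact force between carrier and stop above 60 N).
It fails at once if a bystander touches the carrier (contact force between any of odd_bushing, tape_roll, screwdriver, marker and carrier above 0.3 N).
It also fails if it takes over 61 s, if anything falls off the work surface, if the arm or the gripper's body presses on something with over 40 N, if the wrist force passes 120 N, or if a joint passes its speed limit or range.

### The arm

A 6-joint arm with a two-finger parallel gripper is mounted at the origin on the work surface. World frame = base frame: x ahead of the robot, y to its left, z up, the work surface at z = 0. Lengths are in m, angles in rad, forces in N, time in s.
With the tool pointing down it reaches from about 0.325 to 0.9 m from the base axis. Payload 6.1 kg.
Tool frame: the origin (TCP) lies midway between the tips of the shut fingers; the grasp point (between the pads) lies 19 mm behind it; z points along the fingers, y is the line along which they close (so a half turn about z gives the same grasp; the last joint's range is limited). The gripper opens to 85 mm and grips with 20 to 120 N. Pads are 22 mm wide; open, the fingers measure 114 mm over their backs; the gripper's body (76 mm by 85 mm) begins 54 mm behind the grasp point. The pads swing forward as they close: fully open they stand 13 mm farther back than shut.
Start: joints at [1.188, 0.22, 1.526, -0, 1.395, -0.126], TCP at [0.159, 0.604, 0.231] pointing down, gripper open.
Joint ranges: [-2.98, 2.98], [-0.91, 2.08], [0.09, 2.57], [-1.24, 4.39], [0.2, 2.65], [-2.68, 2.68]. Speed limits (rad/s): [2.57, 2.57, 3.01, 3.14, 3.14, 3.14].

### API

Orientations are given as [roll, pitch, yaw] about the fixed x, y, z axes, in that order (R = Rz(yaw) Ry(pitch) Rx(roll)).
In Python, from plant import movep, move_l, set_joints, gripper_to, hold, inverse_kinematics, observe, get_image, get_calibration, Unreachable, job_done gives the robot as it stands. Calls block until the motion is done:
- movep(position, orientation): joint-space move of the TCP to a pose.
- move_l(position, feed=0.15, rotation=None, max_force=None): straight line of the TCP; rotation=None keeps the orientation; feed is the mean speed in m/s. With max_force (N) it stops when the force on the tool has changed by that much, and returns True; else False.
- set_joints(angles): joint-space move.
- gripper_to(opening, f_grip=None): finger opening in m; f_grip is the grip in N (None keeps the last); returns when the fingers have stopped.
- hold(seconds).
- inverse_kinematics(position, orientation): joint angles nearest the present ones, or None.
- observe(): the state.
- get_image(name): name is "side" or "top" or "wrist"; returns (picture, depth): 400x640x3 uint8, red, green, blue; 400x640 float32, m along the optical axis (not along the pixel's ray), 0 where there is no reading.
- get_calibration(name): a dict with "intrinsics" (3x3 intrinsics, pixels), "dist_coeffs" ([k1, k2, p1, p2, k3] as OpenCV has them; the pictures are not rectified), "world_from_camera" (4x4, takes a point from camera to world coordinates). Camera axes: x right, y down, z forward; pixel columns grow to the right and rows downward; lengths in m; the calibration is good to about 2 mm. A picture is of the moment at which its call begins: read the wrist's pose just before it. get_calibration takes no time and is no camera call; for the wrist camera it gives the pose at the moment of the call.
A pose or a line that the arm cannot do raises Unreachable and nothing moves.
- job_done(): hands the job in; it is judged then, once.
The state is a dict: "time_s": time; "q": joint angles; "joint_velocities": joint speeds; "joint_torque": joint torques, N m; "eef_pos": TCP position; "tcp_rot": TCP orientation; "ft_force": force on the tool from outside, world axes, zero at the start; "torque": the same for the moment, N m; "opening": finger opening in m; "grasp_force": force on a finger pad.
Only numpy, scipy, OpenCV 4.12 (cv2) and the standard library are available. Lean on these libraries where they do the work, as an engineer would, in place of code of your own. Each camera call takes 0.05 s, during which the arm holds its last target. There are 200 camera calls.

## Working session

There is one attempt and no reset: what is moved stays moved. The work goes in short steps, each a Python script; the robot and the scene stay as the last script left them, time stands still between calls to the robot, and variables do not carry over. Pictures are saved under pics/ and viewed, at most 10 in all, crops included, and the job is handed in when it is done.

```bash
ls; mkdir -p pics; cat > h.py <<'E'
import numpy as np, cv2
from plant import *
def world(name, uv, depth=None, z=None, cal=None):
    """pixels -> world, by depth or by intersection with plane z"""
    c=cal or get_calibration(name); K=np.array(c["intrinsics"]);D=np.array(c["dist_coeffs"]);T=np.array(c["world_from_camera"])
    uv=np.atleast_2d(np.array(uv,float))
    n=cv2.undistortPoints(uv.reshape(-1,1,2),K,D).reshape(-1,2)
    r=np.c_[n,np.ones(len(n))]
    if z is None:
        d=np.array([depth[int(v),int(u)] for u,v in uv]); p=r*d[:,None]
        return p@T[:3,:3].T+T[:3,3]
    w=r@T[:3,:3].T; s=(z-T[2,3])/w[:,2]
    return T[:3,3]+w*s[:,None]
def cloud(name,dep,cal):
    v,u=np.mgrid[0:400,0:640]; uv=np.c_[u.ravel(),v.ravel()]
    return world(name,uv,dep,cal=cal).reshape(400,640,3)
E
python3 - <<'E'
from h import *
for n in("top","side"):
    c=get_calibration(n); p,d=get_image(n); np.savez(f"{n}0.npz",p=p,d=d)
    cv2.imwrite(f"pics/{n}0.png",p[:,:,::-1]); print(n,np.array(c["world_from_camera"]).round(3).tolist(), np.array(c["intrinsics"]).round(0).tolist(), (d==0).mean())
print(observe())
E
```

```text
pics
top [[-0.029, -0.995, 0.099, 0.418], [-1.0, 0.03, 0.007, -0.056], [-0.01, -0.099, -0.995, 1.252], [0.0, 0.0, 0.0, 1.0]] [[465.0, 0.0, 317.0], [0.0, 465.0, 195.0], [0.0, 0.0, 1.0]] 0.00383984375
side [[0.821, -0.435, 0.369, 0.209], [-0.571, -0.617, 0.542, -0.524], [-0.008, -0.655, -0.755, 0.743], [0.0, 0.0, 0.0, 1.0]] [[408.0, 0.0, 312.0], [0.0, 408.0, 202.0], [0.0, 0.0, 1.0]] 0.0041796875
{'time_s': 0.1, 'q': array([ 1.18791504e+00,  2.21169214e-01,  1.52751857e+00, -5.84423921e-06,
        1.39473146e+00, -1.26139283e-01]), 'joint_velocities': array([ 0.00121861, -0.00140984, -0.00084534, -0.00125147, -0.00304059,
        0.00080056]), 'joint_torque': array([ 7.34213136e-04, -4.98248005e+01, -3.90548909e+01, -2.14992951e-04,
        5.67023657e-03, -5.54003520e-06]), 'eef_pos': array([0.15852274, 0.60397679, 0.23028348]), 'tcp_rot': array([-3.13977985e+00, -2.24087834e-04,  2.88485148e+00]), 'ft_force': array([ 0.32508459, -0.3340679 , -0.55713386]), 'torque': array([ 0.04583731,  0.04736055, -0.00179924]), 'grasp_force': 0.0, 'opening': 0.08569882450718992}
```

View pics/top0.png

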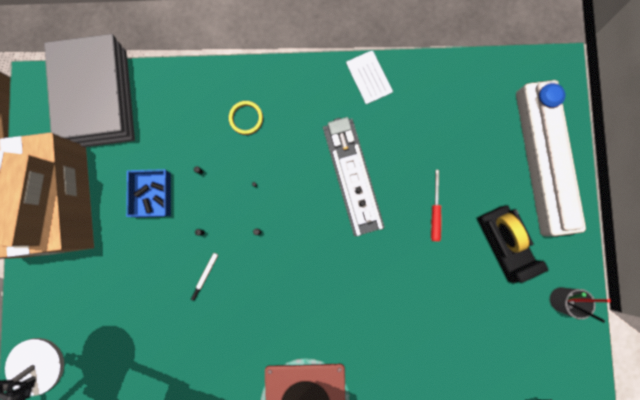

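View pics/side0.png

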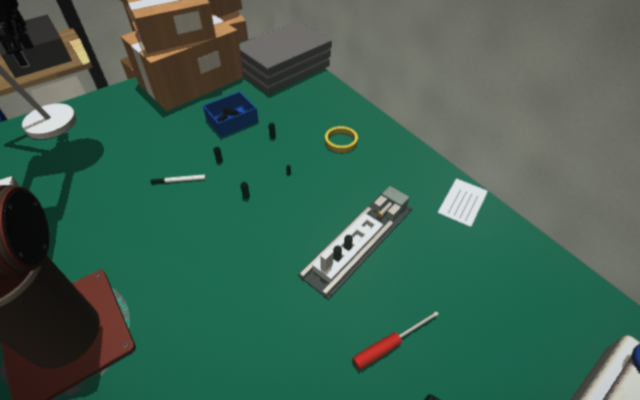

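The top view shows the fixture running from (368,228), its rear, to (341,128), its housing. Seated bushings are at (359,190) and (362,203), with empty pockets ahead of them. The full-size spares are at (198,170), (200,232) and (257,232), and the odd bushing is at (254,184).

```bash
python3 - <<'E'
from h import *
z=np.load("top0.npz"); p,d=z["p"],z["d"]; cal=get_calibration("top"); C=cloud("top",d,cal)
g=p.max(2)
for n,(u,v) in dict(a=(198,170),b=(200,232),c=(257,232),odd=(254,184)).items():
    m=np.zeros((400,640),bool); m[v-9:v+10,u-9:u+10]=1
    q=C[m&(C[...,2]>.012)&(C[...,2]<.07)]; print(n,len(q),q.mean(0).round(4),q[:,2].max().round(4), q.min(0).round(3),q.max(0).round(3))
m=np.zeros((400,640),bool); m[105:245,310:395]=1
q=C[m&(C[...,2]>.012)&(C[...,2]<.09)]
r=cv2.minAreaRect((q[:,:2]*1000).astype(np.float32)); print("fixture",r, cv2.boxPoints(r).round(0).tolist())
q=C[m&(C[...,2]>.04)]; print("tall",q[q[:,0].argsort()].round(3).tolist())
c=get_calibration("wrist"); T=np.array(c["world_from_camera"]); print(T.round(3),np.array(c["intrinsics"]).round(0))
E
```

```text
a 55 [0.6143 0.2666 0.0359] 0.0486 [0.607 0.26  0.014] [0.623 0.277 0.049]
b 54 [0.451  0.2637 0.037 ] 0.0464 [0.444 0.257 0.013] [0.46  0.276 0.046]
c 45 [0.4473 0.1131 0.0384] 0.0465 [0.439 0.106 0.015] [0.455 0.121 0.047]
odd 16 [0.5744 0.1206 0.0229] 0.0274 [0.569 0.116 0.013] [0.581 0.125 0.027]
fixture ((592.4970703125, -145.09744262695312), (315.80767822265625, 73.44464874267578), 13.8049898147583) [[430.0, -147.0], [448.0, -218.0], [755.0, -143.0], [737.0, -72.0]]
tall [[0.418, -0.056, 1.252], [0.418, -0.056, 1.252], [0.418, -0.056, 1.252], [0.418, -0.056, 1.252], [0.418, -0.056, 1.252], [0.418, -0.056, 1.252], [0.418, -0.056, 1.252], [0.418, -0.056, 1.252], [0.418, -0.056, 1.252], [0.418, -0.056, 1.252], [0.418, -0.056, 1.252], [0.418, -0.056, 1.252], [0.418, -0.056, 1.252], [0.418, -0.056, 1.252], [0.418, -0.056, 1.252], [0.418, -0.056, 1.252], [0.418, -0.056, 1.252], [0.418, -0.056, 1.252], [0.418, -0.056, 1.252], [0.418, -0.056, 1.252], [0.418, -0.056, 1.252], [0.418, -0.056, 1.252], [0.418, -0.056, 1.252], [0.418, -0.056, 1.252], [0.418, -0.056, 1.252], [0.418, -0.056, 1
[... 3735 characters left out ...]
.051], [0.55, -0.151, 0.057], [0.55, -0.16, 0.052], [0.55, -0.154, 0.052], [0.55, -0.157, 0.052], [0.55, -0.162, 0.05], [0.55, -0.146, 0.054], [0.55, -0.149, 0.052], [0.552, -0.157, 0.057], [0.552, -0.162, 0.054], [0.552, -0.159, 0.055], [0.552, -0.152, 0.057], [0.553, -0.149, 0.055], [0.553, -0.155, 0.05], [0.555, -0.154, 0.056], [0.555, -0.157, 0.054], [0.555, -0.152, 0.054], [0.555, -0.16, 0.05], [0.712, -0.127, 0.042], [0.718, -0.124, 0.041], [0.721, -0.103, 0.041], [0.724, -0.09, 0.04], [0.729, -0.093, 0.041]]
[[ 0.254  0.927  0.277  0.087]
 [ 0.967 -0.243 -0.075  0.623]
 [-0.002  0.287 -0.958  0.372]
 [ 0.     0.     0.     1.   ]] [[294.   0. 323.]
 [  0. 294. 197.]
 [  0.   0.   1.]]
```

```bash
python3 - <<'E'
from h import *
Y=0.241
def shot(n):
    c=get_calibration("wrist"); p,d=get_image("wrist"); np.savez(n+".npz",p=p,d=d,T=c["world_from_camera"]); cv2.imwrite(f"pics/{n}.png",p[:,:,::-1]); return
movep([.46,.17,.14],[np.pi,0,Y]); print(observe()["time_s"],observe()["eef_pos"]); shot("w1")
movep([.57,-.15,.17],[np.pi,0,Y]); print(observe()["time_s"],observe()["eef_pos"]); shot("w2")
E
python3 -c "
import cv2,numpy as np
a=cv2.imread('pics/w1.png');b=cv2.imread('pics/w2.png');cv2.imwrite('pics/w12.png',cv2.resize(np.vstack([a,b]),(480,600)))"
```

```text
2.0417 [0.46008703 0.17055252 0.1402359 ]
3.375 [ 0.56983096 -0.14864391  0.16971469]
```

View pics/w1.png

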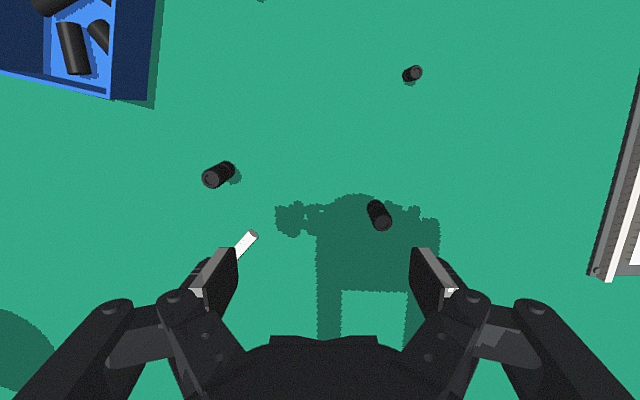

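View pics/w2.png

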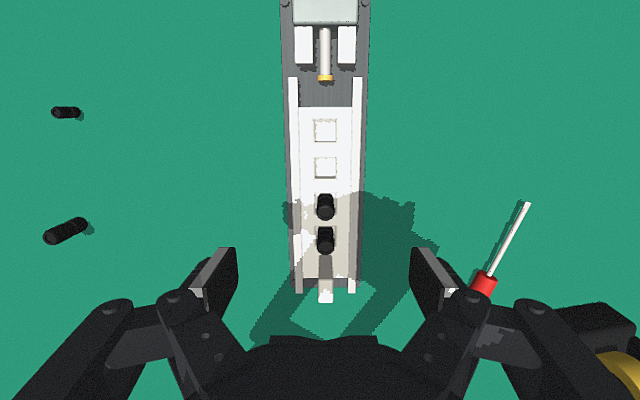

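w1 shows spares at (218,175) and (379,215), with the odd bushing at (412,74). w2 shows the empty pockets 3 and 2 at (325,130) and (325,167), and seated bushings at (325,207) and (325,240).

```bash
cat >> h.py <<'E'
def load(n):
    z=np.load(n+".npz"); c=dict(get_calibration("wrist")); c["world_from_camera"]=z["T"]; return z["p"],z["d"],c,cloud("wrist",z["d"],c)
def blobs(mask,zp,cal,amin=30):
    n,_,st,ce=cv2.connectedComponentsWithStats(mask.astype(np.uint8),connectivity=4)
    return [(ce[i].round(1).tolist(),int(st[i,4]),world("wrist",ce[i],z=zp,cal=cal)[0].round(4).tolist()) for i in range(1,n) if st[i,4]>=amin]
E
python3 - <<'E'
from h import *
p,d,c,C=load("w1"); m=(C[...,2]>.040)&(C[...,2]<.05)&(d>0); m[245:]=0
print("spares"); [print(b) for b in blobs(m,.044,c)]
p,d,c,C=load("w2"); Z=C[...,2]
m=(Z>.052)&(Z<.06)&(d>0); m[245:]=0
print("seated"); [print(b) for b in blobs(m,.056,c)]
v,u=np.mgrid[0:400,0:640]; W=world("wrist",np.c_[u.ravel(),v.ravel()],z=.028,cal=c).reshape(400,640,3)
m=(Z<.0245)&(u>308)&(u<343)&(v>112)&(v<185)&(d>0)
print("holes"); [print(b) for b in blobs(m,.028,c)]
n,l,st,ce=cv2.connectedComponentsWithStats(m.astype(np.uint8),connectivity=4); print(st[1:])
w=(Z>.024)&(Z<.032)&(p.min(2)>150)&(u>290)&(u<360)&(v>95)&(v<185); q=W[w]
r=cv2.minAreaRect((q[:,:2]*1000).astype(np.float32)); print("carrier top part",r)
t=C[(Z>.07)&(Z<.085)&(u>310)&(u<340)&(v>240)]; print("tab",t.mean(0).round(4),t.min(0).round(3),t.max(0).round(3))
E
```

```text
spares
([0.5, 8.7], 31, [0.5463, 0.4435, 0.044])
([93.8, 59.1], 1644, [0.5253, 0.3677, 0.044])
([0.6, 31.3], 49, [0.5301, 0.4435, 0.044])
([211.0, 177.9], 333, [0.4542, 0.2658, 0.044])
([381.6, 221.4], 295, [0.4512, 0.1164, 0.044])
seated
([325.3, 211.2], 254, [0.5522, -0.1547, 0.056])
([325.3, 241.7], 79, [0.5224, -0.1622, 0.056])
holes
([325.0, 130.5], 461, [0.621, -0.1374, 0.028])
([324.7, 167.7], 416, [0.5863, -0.1458, 0.028])
[[319 117   1   1   1]
 [315 119  21  23 461]
 [315 158  21  21 416]]
carrier top part ((605.5554809570312, -141.14134216308594), (72.62336730957031, 49.059364318847656), 13.893779754638672)
tab [ 0.4848 -0.1715  0.076 ] [ 0.47  -0.181  0.07 ] [ 0.497 -0.163  0.078]
```

```bash
cat >> h.py <<'E'
Y=0.241; R=[np.pi,0,Y]
def shot(n):
    c=get_calibration("wrist"); p,d=get_image("wrist"); np.savez(n+".npz",p=p,d=d,T=c["world_from_camera"]); cv2.imwrite(f"pics/{n}.png",p[:,:,::-1])
def pick(xy,tag):
    gripper_to(.05,25)
    movep([*xy,.11],R); hold(.2); print(observe()["eef_pos"].round(4)); shot(tag)
    p,d,c,C=load(tag); Z=C[...,2]
    B=blobs((Z>.040)&(Z<.05)&(d>0)&(np.hypot(C[...,0]-xy[0],C[...,1]-xy[1])<.025),.044,c); print(B)
    xy=np.array(max(B,key=lambda b:b[1])[2][:2])
    move_l([*xy,.06],.12); move_l([*xy,.0195],.08,max_force=10); gripper_to(0.0,25); s=observe(); print("grip",s["opening"],s["grasp_force"],s["eef_pos"],s["time_s"])
    move_l([*xy,.13],.15)
E
python3 - <<'E'
from h import *
pick((.4512,.1164),"c1")
h=[.621,-.1374]
movep([*h,.11],R); hold(.3); s=observe(); print(s["opening"],s["grasp_force"],s["eef_pos"],s["time_s"]); shot("p3")
E
```

```text
[0.4522 0.1155 0.1104]
[([324.0, 210.2], 383, [0.4514, 0.115, 0.044])]
grip 0.016695521145730398 24.487311244010925 [0.45196597 0.1150464  0.02010232] 6.8667
0.016414311913631397 24.38795953989029 [ 0.62107977 -0.13634149  0.11047042] 9.2167
```

View pics/p3.png

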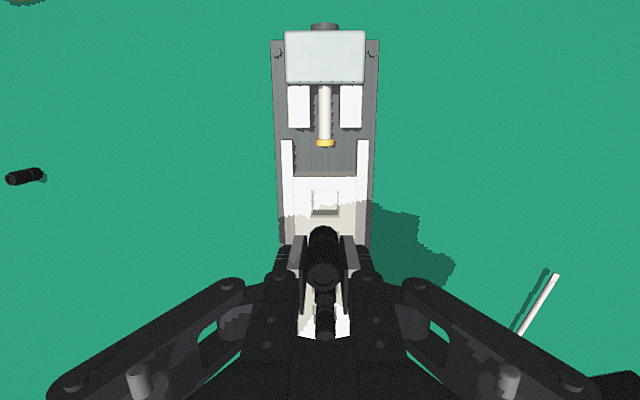

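Pocket 3 is visible at (323,202), just ahead of the held bushing at (322,230–285), which hangs upright between the pads. Next I measure both in the tool frame.

```bash
cat >> h.py <<'E'
def tooltrack(W,o):
    e=np.array([np.cos(Y),np.sin(Y)]); n=np.array([-e[1],e[0]]); q=W[...,:2]-o[:2]; return q@e,q@n
E
python3 - <<'E'
from h import *
o=observe()["eef_pos"]; print(o)
p,d,c,C=load("p3"); Z=C[...,2]; X,N=tooltrack(C,o)
v,u=np.mgrid[0:400,0:640]
m=(Z<.0245)&(u>305)&(u<345)&(v>184)&(v<222)&(d>0)
for b in blobs(m,.028,c): print(b, tooltrack(np.array(b[2]),o))
n,l,st,ce=cv2.connectedComponentsWithStats(m.astype(np.uint8),connectivity=4); print(st[1:])
# held bushing surface
b=(Z>.085)&(Z<.125)&(abs(X)<.02)&(abs(N)<.008)&(d>0)
for z in np.arange(.088,.14,.004):
    k=(abs(Z-z)<.002)&(abs(N)<.003)&(abs(X)<.02)&(d>0)
    if k.sum()>3: print(z.round(3),k.sum(),np.percentile(X[k],[10,50,90]).round(4))
for z in (.094,.098,.102):
    k=(abs(Z-z)<.002)&(abs(N)<.02)&(abs(X)<.02)&(d>0); print("N",N[k].min().round(4),N[k].max().round(4))
E
```

```text
[ 0.62109334 -0.13658409  0.11042768]
([324.9, 202.2], 587, [0.6216, -0.1374, 0.028]) (np.float64(0.00029728481176134416), np.float64(-0.0009132619228778115))
[[312 191  27  24 587]]
0.092 16 [0.006  0.0064 0.0071]
0.096 32 [0.006  0.0065 0.007 ]
0.1 29 [0.0062 0.0066 0.0069]
0.104 41 [0.0059 0.0065 0.007 ]
0.108 40 [0.005  0.0056 0.0063]
0.112 22 [0.0058 0.0064 0.0067]
0.116 41 [0.0061 0.0065 0.007 ]
0.12 44 [0.0062 0.0066 0.0071]
0.124 45 [0.006  0.0066 0.0071]
0.128 52 [0.006  0.0065 0.007 ]
0.132 366 [-0.007  -0.0009  0.006 ]
0.136 63 [-0.0081 -0.0054  0.0052]
N -0.0075 0.0088
N -0.008 0.0092
N -0.0078 0.0091
```

```bash
python3 - <<'E'
from h import *
e=np.array([np.cos(Y),np.sin(Y)]); n=np.array([-e[1],e[0]])
o=observe()["eef_pos"]; cmd=np.array([.621,-.1374])+.0018*e-.0013*n; print(cmd)
move_l([*cmd,.055],.1); hold(.3); o=observe(); print(o["eef_pos"],o["time_s"],o["ft_force"]); shot("p3b")
im=cv2.imread("pics/p3b.png")[170:300,245:405]; cv2.imwrite("pics/p3bc.png",cv2.resize(im,(800,650),interpolation=cv2.INTER_CUBIC)[:600])
p,d,c,C=load("p3b"); Z=C[...,2]; X,N=tooltrack(C,o["eef_pos"])
for z in (.04,.046,.06,.066):
    k=(abs(Z-z)<.002)&(abs(N)<.003)&(abs(X)<.015)&(d>0); kk=(abs(Z-z)<.002)&(abs(N)<.015)&(abs(X)<.015)&(d>0)
    print(z,np.median(X[k]),N[kk].min(),N[kk].max())
E
```

```text
[ 0.62305826 -0.13823282]
[ 0.62352593 -0.13839188  0.05577998] 10.2667 [-0.77358406 -0.80942472 -0.2478342 ]
0.04 0.006535758835790399 -0.008272809780983395 0.008619267589732625
0.046 0.0065187907946168515 -0.008084189387209449 0.008907371846609915
0.06 0.006545449573877359 -0.014263449668770014 0.014836810111059286
0.066 0.006488898547529537 -0.014215743564700822 0.014849028331924401
```

View pics/p3bc.png

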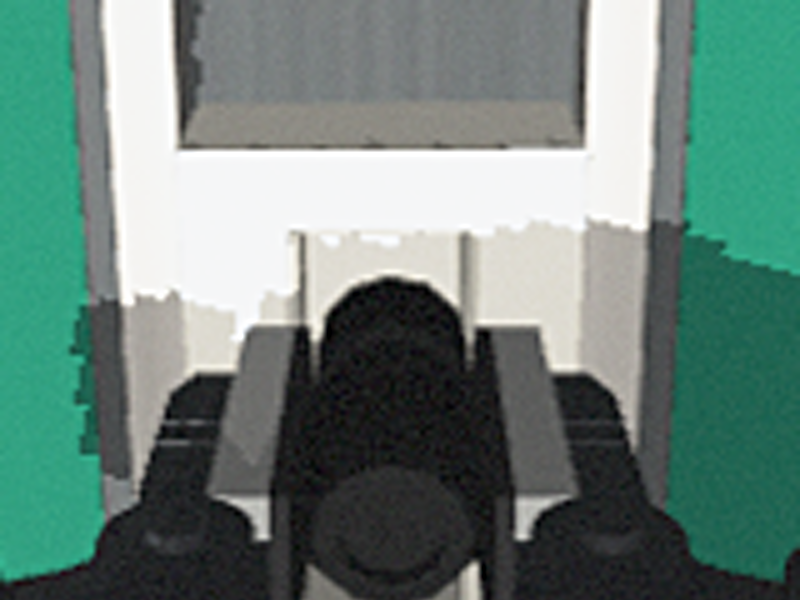

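The crop shows the pocket spanning about columns 304–338 (centre ~321.5) with its front edge at row 216.4. The bushing's bottom rim is centred at column ~323.6 with its front at row 225.6, so it is slightly too far right.

```bash
python3 - <<'E'
from h import *
o=observe()["eef_pos"]; p,d,c,C=load("p3b"); e=np.array([np.cos(Y),np.sin(Y)]); n=np.array([-e[1],e[0]])
f=lambda uv,z:np.array(tooltrack(world("wrist",uv,z=z,cal=c)[0],o))
H=f((321.5,216.4),.028)-[.0105,0]; B=f((323.6,225.6),.0362)-[.009,0]; print("hole",H,"bush",B); dl=H-B; print(dl)
t=o[:2]+dl[0]*e+dl[1]*n
cmd=np.array([.62306,-.13823])+dl[0]*e+dl[1]*n
move_l([*cmd,.055],.05); hold(.2); print(observe()["eef_pos"][:2]-t)
r=move_l([*cmd,.0315],.03,max_force=4); s=observe(); print(r,s["eef_pos"],s["ft_force"],s["opening"],s["time_s"])
E
```

```text
hole [-0.00179673  0.0012706 ] bush [-3.02984920e-03  2.53766983e-06]
[0.00123312 0.00126806]
[-0.00041183  0.00014083]
True [ 0.62351297 -0.13660661  0.03215856] [-0.35350113  0.07488718  4.47484944] 0.016856855010768175 11.4833
```

Contact came at exactly seated height (0.0321 = 0.0201 + 0.012). Release it and fetch the second spare the same way.

```bash
python3 - <<'E'
from h import *
gripper_to(.04); o=observe()["eef_pos"]; move_l([o[0],o[1],.12],.2)
movep([.45,.19,.13],R); pick((.4542,.2658),"b1")
e=np.array([np.cos(Y),np.sin(Y)]); n=np.array([-e[1],e[0]])
t=np.array([.62351,-.13661])-.036*e; cmd=t.copy()
movep([*cmd,.10],R)
for i in range(2):
    move_l([*cmd,.058],.1); hold(.25); o=observe()["eef_pos"]; print(o,o[:2]-t); cmd=cmd-(o[:2]-t)
print(observe()["time_s"]); shot("p2")
im=cv2.imread("pics/p2.png")[170:300,245:405]; cv2.imwrite("pics/p2c.png",cv2.resize(im,(800,650),interpolation=cv2.INTER_CUBIC)[:600])
print(cmd); np.save("cmd.npy",cmd)
p,d,c,C=load("p2"); Z=C[...,2]; X,N=tooltrack(C,o)
for z in (.044,.05):
    k=(abs(Z-z)<.002)&(abs(N)<.003)&(abs(X)<.015)&(d>0); print(z,np.median(X[k]))
E
```

```text
[0.4546 0.265  0.1103]
[([321.1, 208.9], 395, [0.4543, 0.2668, 0.044])]
grip 0.016975058004077413 24.476900696754456 [0.45479434 0.26701019 0.02009787] 16.3333
[ 0.58914218 -0.14546237  0.05887135] [ 0.00059177 -0.00026011]
[ 0.58793499 -0.14493369  0.05799264] [-0.00061542  0.00026857]
20.1333
[ 0.58857405 -0.14521071]
0.044 0.00668234282710042
0.05 0.006555832698411646
```

View pics/p2c.png

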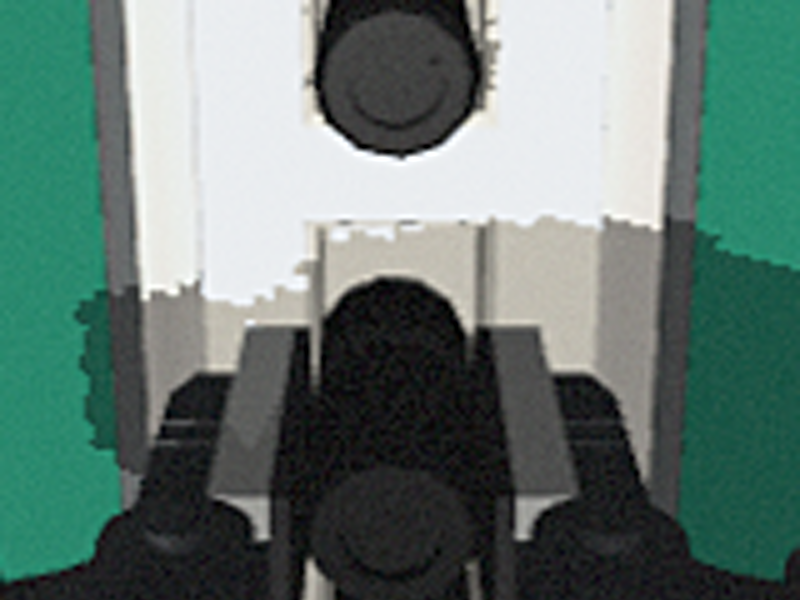

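Pocket 3 is filled and its bushing stands upright. Pocket 2 is centred at about column 325, with its front edge at row 214.4. The held bushing is centred at column ~323.7, with its front at row 225.4.

```bash
python3 - <<'E'
from h import *
o=observe()["eef_pos"]; p,d,c,C=load("p2"); e=np.array([np.cos(Y),np.sin(Y)]); n=np.array([-e[1],e[0]])
f=lambda uv,z:np.array(tooltrack(world("wrist",uv,z=z,cal=c)[0],o))
H=f((325.2,214.4),.028)-[.0105,0]; B=f((323.7,225.4),.0382)-[.009,0]; dl=H-B; print(H,B,dl)
t=o[:2]+dl[0]*e+dl[1]*n; cmd=np.array([.58914,-.14546])*0+np.load("cmd.npy")+(t-np.array([.58855,-.14520]))
for i in range(2):
    move_l([*cmd,.053],.05); hold(.2); q=observe()["eef_pos"]; print(q,q[:2]-t); cmd=cmd-.6*(q[:2]-t)
r=move_l([*cmd,.0315],.03,max_force=4); s=observe(); print(r,s["eef_pos"],s["ft_force"],s["opening"],s["time_s"])
E
```

```text
[-0.00140829 -0.00095592] [-3.08867990e-03  1.55895327e-06] [ 0.00168039 -0.00095748]
[ 0.58981247 -0.14547226  0.0529797 ] [ 3.28809834e-05 -1.45556820e-05]
[ 0.58979106 -0.1454714   0.05302389] [ 1.14679329e-05 -1.36975778e-05]
True [ 0.59020669 -0.14567366  0.04753387] [-0.53536264  0.44572279  4.64826508] 0.017026417266708338 21.4583
```

```bash
python3 - <<'E'
from h import *
o=observe()["eef_pos"]; move_l([.58975,-.14545,.0505],.05); hold(.2); print(observe()["eef_pos"]); shot("p2b")
im=cv2.imread("pics/p2b.png")[190:270,275:375]; cv2.imwrite("pics/p2bc.png",cv2.resize(im,(750,600),interpolation=cv2.INTER_CUBIC))
E
```

```text
[ 0.58947699 -0.14534622  0.05016927]
```

View pics/p2bc.png

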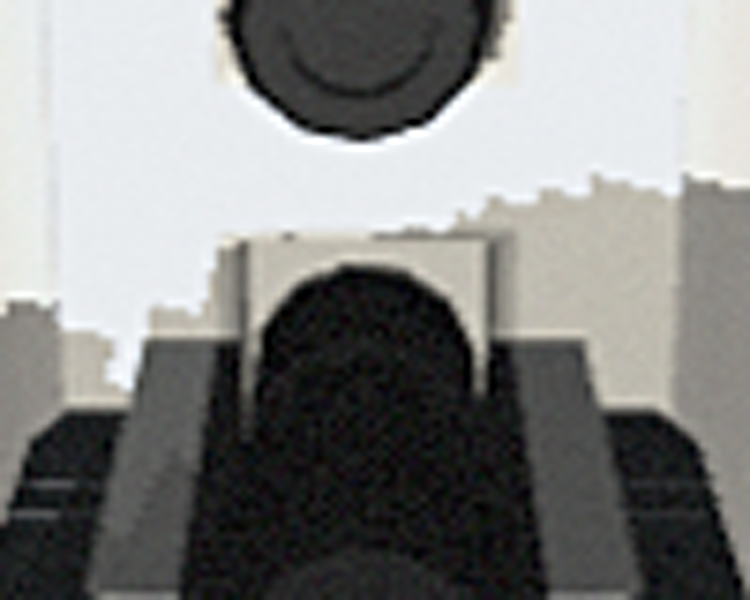

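Here the pocket spans columns ~237–500 of the crop with its front edge at row 237. The bushing rim spans 258–473 with its front at row 266. Lateral fit is good and it needs about 0.8 mm more forward, so I retry with a small search around that point.

```bash
python3 - <<'E'
from h import *
e=np.array([np.cos(Y),np.sin(Y)]); n=np.array([-e[1],e[0]])
c0=np.array([.58975,-.14545])
for a,b in [(.8,0),(.2,0.2),(.8,.6),(-.6,.3),(1.4,0),(-.4,-.6)]:
    cmd=c0+a*1e-3*e+b*1e-3*n
    move_l([*cmd,.0495],.04); hold(.15)
    r=move_l([*cmd,.0315],.03,max_force=5); s=observe(); print(a,b,r,s["eef_pos"],s["ft_force"],s["opening"],s["time_s"])
    if s["eef_pos"][2]<.036: break
E
```

```text
0.8 0 True [ 0.5908644  -0.14542962  0.04779359] [-1.37862328  0.47404428  5.79774945] 0.017258093554723977 22.625
0.2 0.2 True [ 0.59008676 -0.1453042   0.04750308] [-1.01992958  0.16110667  4.70289744] 0.017214192171345132 23.2917
0.8 0.6 True [ 0.59052694 -0.14474787  0.04778596] [-0.87850419  0.70639448  4.25849451] 0.016988972995738854 23.95
-0.6 0.3 True [ 0.5887926  -0.14520022  0.03211871] [-0.96214882  0.3485935   5.16161899] 0.016904836222195692 24.9167
```

Seated at 0.0321. Release it, check all four tops, then grip the tab.

```bash
python3 - <<'E'
from h import *
e=np.array([np.cos(Y),np.sin(Y)])
gripper_to(.04); o=observe()["eef_pos"]; move_l([o[0],o[1],.12],.2)
g=np.array([.5888,-.1452])-.106*e
movep([*g,.14],R); hold(.2); shot("t1"); print(observe()["time_s"])
p,d,c,C=load("t1"); Z=C[...,2]; X,N=tooltrack(C,np.array([.4839,-.1710,0]))
for i,x in enumerate((34,70,106,142)):
    k=(np.hypot(X-x/1e3,N)<.014)&(Z>.047)&(Z<.07); print(i,k.sum(),np.percentile(Z[k],[50,95]).round(4) if k.any() else None, world("wrist",[np.mgrid[0:640,0:400][0].T[k].mean(),np.mgrid[0:640,0:400][1].T[k].mean()],z=.054,cal=c).round(4))
k=(Z>.07)&(Z<.085)&(abs(X)<.03)&(abs(N)<.02); print("tab",k.sum(),X[k].mean(),N[k].mean())
v=p[...,::-1].copy(); cv2.imwrite("pics/t1.png",v)
E
```

```text
26.6167
0 389 [0.0544 0.0562] [[ 0.5168 -0.1634  0.054 ]]
1 403 [0.0544 0.0561] [[ 0.5509 -0.1549  0.054 ]]
2 490 [0.0543 0.0562] [[ 0.5862 -0.1454  0.054 ]]
3 528 [0.0541 0.0564] [[ 0.6195 -0.1373  0.054 ]]
tab 626 0.000453138354653504 -0.0005705368972480768
```

View pics/t1.png

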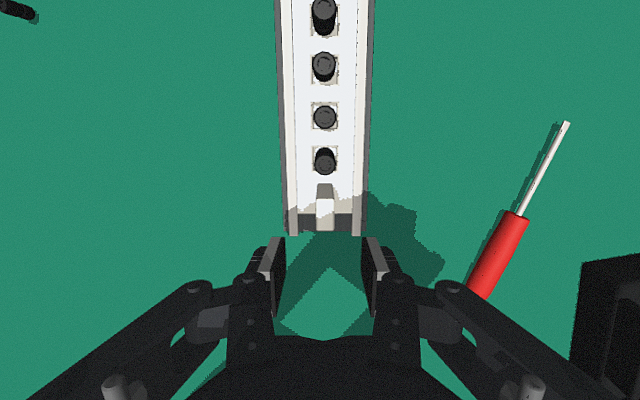

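All four bushings stand upright at (325,15), (324,66), (324,117) and (324,160), with tops at about 56 mm. The tab is at (325,205), and the screwdriver is well clear. Now I grip the tab and push in stages.

```bash
python3 - <<'E'
from h import *
e=np.array([np.cos(Y),np.sin(Y)])
g=np.array([.4839,-.1710])+.002*e-.0003*np.array([-e[1],e[0]])
move_l([*g,.09],.15); print(move_l([*g,.042],.06,max_force=8)); gripper_to(0,80)
s=observe(); print(s["opening"],s["grasp_force"],s["eef_pos"],s["ft_force"],s["time_s"])
o=s["eef_pos"]; z=.042
move_l([*(g+.018*e),z],.04); s=observe(); print(s["eef_pos"],s["ft_force"][:2]@e,s["time_s"])
r=move_l([*(g+.050*e),z],.012,max_force=22); s=observe(); print(r,s["eef_pos"],((s["eef_pos"]-o)[:2]@e),s["ft_force"],s["ft_force"][:2]@e,s["opening"],s["time_s"])
hold(.3); s=observe(); print((s["eef_pos"]-o)[:2]@e,s["ft_force"],s["ft_force"][:2]@e,s["time_s"])
E
```

```text
False
0.013297005238208412 78.37033867835999 [ 0.48643162 -0.17110756  0.04266539] [ 0.56391593 -1.03141185  3.54979092] 28.4
[ 0.50453018 -0.16667228  0.04263414] 1.4636018149248404 29.0
True [ 0.52144549 -0.16257895  0.04264232] 0.0360375169919565 [-7.98802493 -2.94073536  8.60246654] -8.459045926375023 0.013014419781866888 30.7167
0.03565728373126816 [-8.42896195 -1.34211234  8.0569077 ] -8.505690259417978 31.0167
```

```bash
python3 - <<'E'
from h import *
e=np.array([np.cos(Y),np.sin(Y)]); o=np.array([ 0.48643162,-0.17110756])
b=np.array([.4839,-.1710])+.002*e-.0003*np.array([-e[1],e[0]])
s=observe(); x=(s["eef_pos"][:2]-o)@e
for i in range(14):
    x+=.0007; move_l([*(b+x*e),.042],.01,max_force=25); hold(.1); s=observe(); f=s["ft_force"][:2]@e
    print(round(x,4),((s["eef_pos"][:2]-o)@e).round(4),s["ft_force"].round(1),f.round(1),s["opening"].round(4),s["time_s"])
    if f<-24: break
E
```

```text
Traceback (most recent call last):
AttributeError: 'float' object has no attribute 'round'
```

```bash
python3 - <<'E'
from h import *
e=np.array([np.cos(Y),np.sin(Y)]); o=np.array([ 0.48643162,-0.17110756])
b=np.array([.4839,-.1710])+.002*e-.0003*np.array([-e[1],e[0]])
x=.0362
for i in range(12):
    x+=.0006; r=move_l([*(b+x*e),.042],.01,max_force=25); hold(.1); s=observe(); f=s["ft_force"][:2]@e
    print(r,round(x,4),round((s["eef_pos"][:2]-o)@e,4),s["ft_force"].round(1),round(f,1),round(s["opening"],4),s["time_s"])
    if f<-22: break
E
```

```text
False 0.0368 0.0351 [-10.4  -2.1  12. ] -10.6 0.0126 31.7583
False 0.0374 0.0351 [-12.8  -3.6  14.6] -13.3 0.0132 32.1083
False 0.038 0.0354 [-14.1  -3.   15.7] -14.4 0.0127 32.4583
False 0.0386 0.0358 [-15.1  -3.7  15.5] -15.6 0.0127 32.8083
False 0.0392 0.0363 [-14.2  -4.   16. ] -14.7 0.0125 33.1583
False 0.0398 0.0369 [-15.1  -4.1  16.5] -15.6 0.0129 33.5083
False 0.0404 0.0371 [-17.1  -3.9  18.2] -17.5 0.0131 33.8583
False 0.041 0.0371 [-19.1  -4.6  19.5] -19.7 0.013 34.2083
False 0.0416 0.0372 [-19.9  -4.5  21.3] -20.4 0.0131 34.5583
False 0.0422 0.0371 [-22.5  -5.9  21.7] -23.3 0.013 34.9083
```

```bash
python3 - <<'E'
from h import *
a,_=get_image("top"); b,d=get_image("side"); np.savez("side1.npz",p=b,d=d); np.savez("top1.npz",p=a,d=_)
A=cv2.resize(a[110:190,310:380],(525,600),interpolation=cv2.INTER_CUBIC)[:,:400]; B=cv2.resize(b[180:255,340:420],(400,375),interpolation=cv2.INTER_CUBIC)
B=cv2.copyMakeBorder(B,0,225,0,0,cv2.BORDER_CONSTANT)
cv2.imwrite("pics/end.png",np.hstack([A,B])[:,:,::-1])
s=observe(); print(s["ft_force"],s["torque"],s["time_s"],s["eef_pos"],s["tcp_rot"])
cal=get_calibration("top"); C=cloud("top",_,cal)
E
```

```text
[-23.18420639  -6.00801407  22.16112527] [-0.96253677  2.99507394 -0.11614588] 35.0083 [ 0.52252843 -0.16227255  0.04255074] [-3.14038568  0.01555195  0.2418556 ]
```

View pics/end.png

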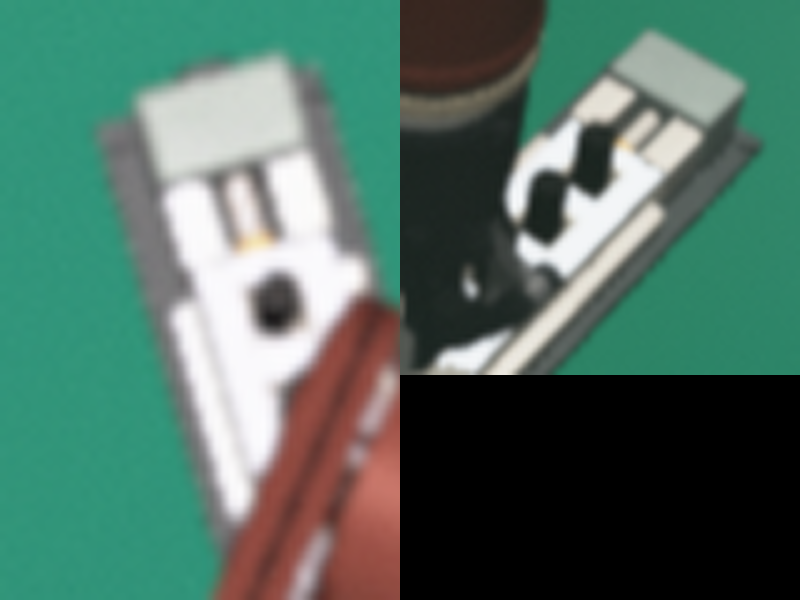

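Both views show the carrier front flush against the stops, with the brass head fully in. The force rose from 17.5 to 24 N with no further travel, which confirms contact. One small extra nudge for margin, then hand in.

```bash
python3 - <<'E'
from h import *
e=np.array([np.cos(Y),np.sin(Y)]); o=np.array([ 0.48643162,-0.17110756])
b=np.array([.4839,-.1710])+.002*e-.0003*np.array([-e[1],e[0]])
move_l([*(b+.0431*e),.042],.01,max_force=25); hold(.5); s=observe(); print((s["eef_pos"][:2]-o)@e,s["ft_force"],s["grasp_force"],s["time_s"])
print(job_done())
E
```

```text
0.03715236331054226 [-26.98311069  -7.5161304   25.75836088] 81.66735649108887 35.7583
the job is handed in; nothing more can be done
None
```

I handed the job in at 35.8 s: all four pockets hold an upright bushing, and the gripper is holding the carrier against the stops with about 28 N along the track, roughly 10–15 N of it on the stops by my estimate. The judge's result was not shown.

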